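# Dock the round-bottomed work-holder

## Robot

A 6-joint arm with a two-finger parallel gripper is mounted at the origin on the work surface; the furniture and walls round the work are solid. World frame = base frame: x ahead of the robot, y to its left, z up, the work surface at z = 0. Lengths are in m, angles in degrees, forces in N, time in s.
With the tool pointing down it reaches from about 0.3 to 0.875 m from the base axis. Payload 6.4 kg.
Tool frame: the origin (TCP) lies midway between the tips of the shut fingers; the grasp point (between the pads) lies 19 mm behind it (robot.pinch_z is the distance from the TCP to the grasp point, in m); z points along the fingers, y is the line along which they close (so a half turn about z gives the same grasp; the last joint's range is limited). The gripper opens to 88 mm and grips with 3 to 60 N. Pads are 18 mm wide; open, the fingers measure 123 mm over their backs; the gripper's body (75 mm by 187 mm) begins 45 mm behind the grasp point.
Start: joints at [55.502, 10.359, 92.074, -0, 77.567, -11.82], TCP at [0.222, 0.531, 0.239] pointing down, gripper open.
Joint ranges: [-171.53, 171.53], [-51.25, 118.39], [17.06, 147.69], [-65.23, 245.23], [0, 150.52], [-178.68, 178.68]. Speed limits (degrees/s): [147.25, 147.25, 172.46, 180, 180, 180].

## Interface

Orientations are given as a 3x3 rotation matrix whose columns are the frame's x, y, z axes.
In Python, from workcell import robot gives the robot as it stands. Calls block until the motion is done:
- robot.move_to(position, orientation): joint-space move of the TCP to a pose.
- robot.line_to(position, frame=None, v=0.15): straight line of the TCP; frame=None keeps the orientation; v is the mean speed in m/s.
- robot.goto_joints(angles): joint-space move.
- robot.command_gripper(opening, force=None): opening from 0.0 (shut) to 1.0 (fully open); force is the grip in N (None keeps the last); returns when the fingers have stopped.
- robot.sleep(seconds).
- robot.inverse_kinematics(position, orientation): joint angles nearest the present ones, or None.
- robot.get_image(name): name is "side" or "top"; returns (picture, depth): 400x640x3 uint8, red, green, blue; 400x640 float32, m along the optical axis (not along the pixel's ray), 0 where there is no reading.
- robot.camera_params(name): a dict with "vfov" (degrees; the focal length in pixels is half the picture's height over the tangent of half this angle, whatever the lens; pixels are square), "cx", "cy" (the principal point, pixels), "origin" and "orientation" of the camera in the world. Camera axes: x right, y down, z forward; pixel columns grow to the right and rows downward; lengths in m; the calibration is good to about 2 mm. A picture is of the moment at which its call begins. camera_params takes no time and is no camera call.
A pose or a line that the arm cannot do raises robot.IKError and nothing moves.
- robot.sign_off(): hands the job in; it is judged then, once.
Readings, each from a call of its own:
- robot.read_time(): time.
- robot.read_joints(): joint angles.
- robot.read_joint_vel(): joint speeds.
- robot.read_joint_efforts(): joint torques, N m.
- robot.read_eef_pos(): TCP position.
- robot.read_ee_rot(): TCP orientation.
- robot.read_ft_force(): force on the tool from outside, world axes, zero at the start.
- robot.read_torque(): the same for the moment, N m.
- robot.read_gripper_width(): opening from 0.0 (shut) to 1.0 (fully open).
- robot.read_gripper_force(): force on a finger pad.
Only numpy, scipy, OpenCV 4.12 (cv2) and the standard library are available. Lean on these libraries where they do the work, as an engineer would, in place of code of your own. Each camera call takes 0.05 s, during which the arm holds its last target. There are 200 camera calls.

## Task

The small clamp with the round ball base has to go back into its storage dock on the desk: slide the dock's flush metal shutter fully open to uncover the dish beneath (it has no handle, so press down on it and drag it), then lift the clamp, lower it into the dish and let it go so that it sits centred and upright. Set it down into the dish rather than dropping it in, do not knock it over, and leave the other things on the desk where they are.

Things in the scene. Friction and masses are not known exactly. Their poses are not given: they have to be found in the camera images.
- dock: Storage dock, fixed and rigid: dark wooden case 116 (x) by 220 (y) by 52 mm high. Origin at the centre of its underside, z up. A metal shutter lies in its top; at the -y end, under the shutter, is the dish; towards +y is an empty recess, 8 mm deep, that takes the open shutter. The wooden rim around is 8 to 9 mm wide, level with the shutter's top, 52 mm above the desk.
- shutter (a joint): How far the shutter is open, m: 0 closed (over the dish), 0.102 fully open at its end stop. It slides level along the dock's +y. The dish's mouth is uncovered from about 0.092. It drags with about 1.2 N, stays where it is left and does not yield downwards. Nearly closed at the start, its -y edge within 6 mm of the dock's end wall.
- shutter_top (a point): Centre of the shutter's upper face; moves with it; axes as the dock's. Flat aluminium plate 96 (x) by 98 (y) by 7 mm, top level with the dock's wooden rim, fine dark ribs in the middle, no handle. Closed fingertips pressed on it with about 6 to 15 N drag it by ordinary friction.
- dish (a point): Where the centre of the clamp's ball rests when seated: on the dish's axis (x = 0, y = -53 mm in the dock's frame), 54.8 mm above the dock's underside. The dish is a 45 degree conical hollow in steel, mouth 84 mm across at 44 mm above the dock's underside, inner floor at 14 mm. z up.
- work_holder: The clamp to be docked: 126 mm tall, 0.35 to 0.65 kg, mostly in its base, a dark steel ball of 76 mm diameter; it stands upright on a foot disc under the ball, 26 mm across, 3 mm high. From 84 to 126 mm up is a light metal clamp head, 34 mm (x) by 60 mm (y), with a wood block in its jaws and a 16 mm screw head out to 46 mm at +y. Origin under the foot's centre, z up.
- ball (a point): Centre of the clamp's ball, 38.5 mm above the clamp's underside.
- grip (a point): Where to hold the clamp: middle of the clamp head, 110 mm above the clamp's underside and 16 mm under its top. Close the fingers from above on its two flat sides, along the clamp's x (34 mm apart).
- glue_bottle: White glue bottle standing, 43 mm across, 134 mm tall; a bystander. Origin at the centre of its underside.
- foam_tower: Upright block of blue foam, 44x44x58 mm; a bystander. Origin at the centre of its underside.
- masking_tape: Roll of masking tape lying flat, 100 mm across, 25 mm high; a bystander. Origin at the centre of its underside.
- foam_block: Blue stepped foam block, 50x80x30 mm; a bystander. Origin at the centre of its underside.
- tape_measure: Yellow pocket tape measure, 30x62x52 mm; a bystander. Origin at the centre of its underside.
Mind the look-alikes: they are no part of the job. What is shaped like the work_holder but red is not meant.

How it is judged (in metres and radians):
On the way:
1. the shutter is slid open, clear of the dish (value of joint shutter above 0.092 m), for 0.2 s.
At the end, for the whole second after the job is handed in: The shutter is open by at least 92 of its 102 mm; the clamp's ball rests in the dish, its centre within 4 mm of the dish's axis and within 4 mm of its seated height; the clamp stands upright within 0.15 rad (about 8.5 degrees), released and at rest (value of joint shutter above 0.092 m and horizontal distance between ball and dish below 0.004 m and z of ball in the frame of dish between -0.004 and 0.004 m and angle between work_holder's own z axis and vertical below 0.15 rad and linear speed of work_holder below 0.02 m/s and contact force between the fingers and work_holder below 0.1 N); the robot touches nothing.
It fails at once if the clamp is knocked over (tilted more than 0.7 rad) (angle between work_holder's own z axis and vertical above 0.7 rad).
It fails at once if the clamp is let go more than 12 mm above its seat, so that it drops in (horizontal distance between ball and dish below 0.04 m and z of ball in the frame of dish above 0.012 m and contact force between the fingers and work_holder below 0.05 N).
It fails at once if another thing on the desk is moved by more than 25 mm (distance of any of glue_bottle, foam_tower, masking_tape, foam_block, tape_measure from where it was at the start of the episode above 0.025 m).
It also fails if it takes over 61 s, if anything falls off the work surface, if the arm or the gripper's body presses on something with over 40 N, if the wrist force passes 120 N, or if a joint passes its speed limit or range.

## Working session

There is one attempt and no reset: what is moved stays moved. The work goes in short steps, each a Python script; the robot and the scene stay as the last script left them, time stands still between calls to the robot, and variables do not carry over. Pictures are saved under pics/ and viewed, at most 10 in all, crops included, and the job is handed in when it is done.

```bash
mkdir -p pics; cat > h.py <<'E'
import numpy as np, cv2
from workcell import robot
def cam(n):
    p=robot.camera_params(n); f=200/np.tan(np.radians(p["vfov"])/2)
    return f,p["cx"],p["cy"],np.array(p["origin"]),np.array(p["orientation"])
def pts(n,d):
    f,cx,cy,o,R=cam(n); v,u=np.mgrid[0:400,0:640]
    P=np.stack([(u-cx)/f*d,(v-cy)/f*d,d],-1)@R.T+o
    P[d==0]=np.nan
    return P
def ray(n,u,v,z):
    f,cx,cy,o,R=cam(n); r=R@np.array([(u-cx)/f,(v-cy)/f,1]); return o+r*(z-o[2])/r[2]
def save(im,name): cv2.imwrite("pics/"+name,im[:,:,::-1])
E
python3 - <<'E'
from h import *
for n in("side","top"):
    im,d=robot.get_image(n); save(im,n+"0.png"); np.savez(n+"0.npz",im=im,d=d); print(n,robot.camera_params(n))
E
```

```text
side {'vfov': 53.19627488146785, 'cx': 321.5711698564999, 'cy': 197.81146298565153, 'origin': array([ 0.31246408, -0.98440294,  0.8618728 ]), 'orientation': array([[ 0.99263994, -0.06538501,  0.10193504],
       [-0.12037807, -0.6246946 ,  0.77153469],
       [ 0.01323147, -0.77812689, -0.62796773]])}
top {'vfov': 57.429447211274535, 'cx': 321.7637340039558, 'cy': 198.80818616898813, 'origin': array([ 0.22957333, -0.0378083 ,  1.18458101]), 'orientation': array([[ 0.01213582, -0.98114806,  0.19287612],
       [-0.99987413, -0.00993575,  0.01236987],
       [-0.01022031, -0.19300196, -0.98114514]])}
```

View pics/side0.png

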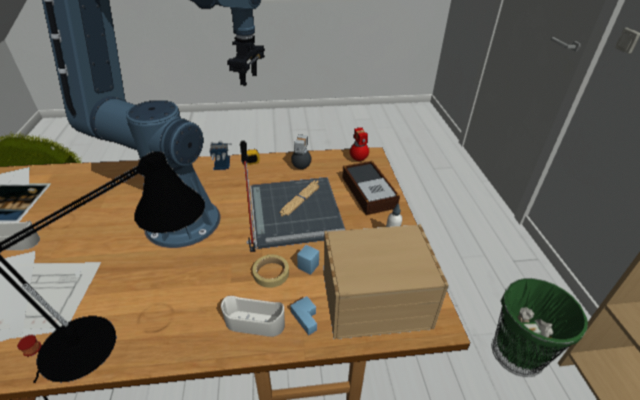

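View pics/top0.png

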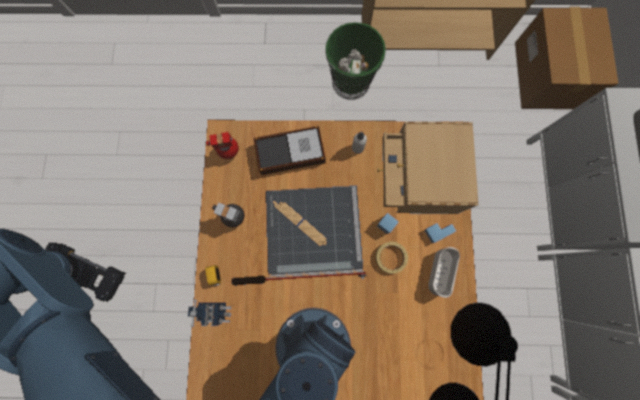

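The side view shows the dock at about (370,187) and the dark clamp at (301,152). The red look-alike is at (360,145). In the top view the dock is at (290,150), with its light shutter on the right half, and the clamp is at (230,214). I'll enlarge the dock and clamp area and measure it.

```bash
python3 - <<'E'
from h import *
z=np.load("top0.npz"); im,d=z["im"],z["d"]; P=pts("top",d)
save(cv2.resize(im[115:245,195:375],None,fx=4.4,fy=4.4,interpolation=cv2.INTER_CUBIC),"crop.png")
def rect(m,h):
    q=np.array([ray("top",u,v,h)[:2] for v,u in np.argwhere(m)],np.float32)
    return cv2.minAreaRect(q),len(q)
Z=P[:,:,2]; box=np.zeros_like(Z,bool); box[115:180,245:335]=1
print("dock z>.025",rect(box&(Z>.025),.052), np.nanmedian(Z[140:150,295:310]),np.nanmedian(Z[145:155,268:280]))
box[:]=0; box[195:235,205:250]=1
for lo in(.03,.08,.1): 
    m=box&(Z>lo); q=P[m]; print(lo,m.sum(),q.mean(0),q.min(0),q.max(0))
m=box&(Z>.08); print("head",cv2.minAreaRect(P[m][:,:2].astype(np.float32)))
# sphere fit
for n in("top","side"):
    z=np.load(n+"0.npz"); P2=pts(n,z["d"]); 
    c=P[m].mean(0)
    s=(np.linalg.norm(P2[:,:,:2]-c[:2],axis=-1)<.06)&(P2[:,:,2]>.012)&(P2[:,:,2]<.068)
    q=P2[s]
    from scipy.optimize import least_squares
    r=least_squares(lambda x:np.linalg.norm(q-np.array([x[0],x[1],.0385]),axis=1)-.038,c[:2],loss="soft_l1",f_scale=.002); print(n,len(q),r.x,np.median(abs(r.fun)))
    h=P2[(np.linalg.norm(P2[:,:,:2]-c[:2],axis=-1)<.06)&(P2[:,:,2]>.115)&(P2[:,:,2]<.14)]
    print(" head top",len(h),h.mean(0),cv2.minAreaRect(h[:,:2].astype(np.float32)))
E
```

```text
dock z>.025 (((0.6171448826789856, 0.08580438047647476), (0.12474892288446426, 0.2195347100496292), 11.657416343688965), 2448) 0.05297803412339608 0.04507732952042676
0.03 548 [0.39536202 0.25578436 0.09242994] [0.36265628 0.22430525 0.03004832] [0.43335547 0.30459246 0.13187916]
0.08 300 [0.39800653 0.26039898 0.12084543] [0.37440124 0.22777498 0.08044099] [0.4244952  0.30459246 0.13187916]
0.1 279 [0.39878611 0.26078258 0.12320969] [0.37440124 0.22777498 0.10028053] [0.4244952  0.30459246 0.13187916]
head ((0.40099018812179565, 0.2674282491207123), (0.07863903045654297, 0.04164791479706764), 77.85191345214844)
top 224 [0.3996707  0.26189271] 0.0007707031928284626
 head top 238 [0.39876744 0.26015912 0.12566832] ((0.4005531072616577, 0.2644107937812805), (0.06791720539331436, 0.03395973518490791), 69.52403259277344)
side 226 [0.3967989 0.2630387] 0.001776990386259801
 head top 124 [0.39638002 0.25483885 0.12597943] ((0.3957749307155609, 0.2592078447341919), (0.06331206113100052, 0.03496018424630165), 68.95869445800781)
```

View pics/crop.png

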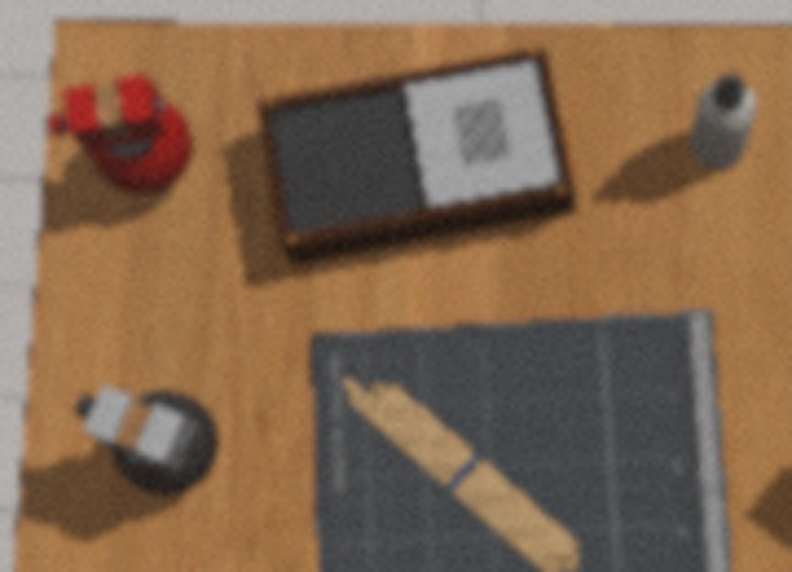

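The crop shows the dock with its bare recess at left (345,160) and the light shutter at right (490,135). The clamp's screw points upper-left, and the clamp's yaw is about -20°. Next I'll refine the shutter and dock.

```bash
python3 - <<'E'
from h import *
z=np.load("top0.npz"); im,d=z["im"],z["d"]; P=pts("top",d); Z=P[:,:,2]
box=np.zeros_like(Z,bool); box[115:180,245:335]=1
R=lambda q:cv2.minAreaRect(np.float32(q))
m=box&(Z>.040)&(Z<.06)
print("dock top 3d",R(P[m][:,:2]), P[m].mean(0))
def cont(m,h):
    c=max(cv2.findContours(m.astype(np.uint8),cv2.RETR_EXTERNAL,cv2.CHAIN_APPROX_NONE)[0],key=cv2.contourArea)
    return R([ray("top",u,v,h)[:2] for u,v in c[:,0]])
g=im.astype(int); sat=g.max(2)-g.min(2)
m=box&(g.min(2)>95)&(sat<30)
print("shutter",cont(m,.052))
m2=box&(sat<25)
print("interior",cont(m2,.05))
z=np.load("side0.npz"); Ps=pts("side",z["d"]); q=Ps[(abs(Ps[:,:,0]-.617)<.12)&(abs(Ps[:,:,1]-.086)<.16)&(Ps[:,:,2]>.042)&(Ps[:,:,2]<.058)]
print("side",R(q[:,:2]))
E
```

```text
dock top 3d ((0.6210718154907227, 0.08675789833068848), (0.11899759620428085, 0.21958371996879578), 12.093916893005371) [0.6199954  0.08687437 0.04939767]
shutter ((0.6304118633270264, 0.03634067624807358), (0.09779048711061478, 0.09938747435808182), 11.579800605773926)
interior ((0.6207963824272156, 0.0856507420539856), (0.1050964742898941, 0.20787690579891205), 11.663784980773926)
side ((0.6189047694206238, 0.08739309012889862), (0.12016230076551437, 0.22536402940750122), 11.645716667175293)
```

```bash
cat >> h.py <<'E'
A=np.radians(11.7); DX=np.array([np.cos(A),np.sin(A),0]); DY=np.array([-np.sin(A),np.cos(A),0])
D0=np.array([.6205,.0865,0])
def down(y):
    y=np.array(y)/np.linalg.norm(y); z=np.array([0,0,-1.]); return np.column_stack([np.cross(y,z),y,z])
def best(p,y):
    c=[]
    for s in(1,-1):
        R=down(s*np.array(y)); q=robot.inverse_kinematics(p,R)
        if q is not None: c.append((np.abs(np.array(q)-robot.read_joints()).max(),s,R))
    print([(round(a,1),s) for a,s,_ in c]); return min(c,key=lambda t:t[0])[2]
E
python3 - <<'E'
from h import *
print(robot.read_time(), robot.read_ee_rot().__repr__())
robot.command_gripper(0.0)
p=D0+DY*-.052+[0,0,.11]
R=best(p,DX); robot.move_to(p,R); 
f0=np.array(robot.read_ft_force()); print(robot.read_time(),f0,robot.read_eef_pos())
robot.line_to(p+[0,0,-.052],v=.1)
z=.058
while z>.044:
    z-=.001; robot.line_to([p[0],p[1],z],v=.03); f=np.array(robot.read_ft_force())-f0
    if f[2]>8: break
print(z,f,robot.read_eef_pos(),robot.read_time())
E
```

```text
0.1 array([[-9.22709981e-01,  3.85493922e-01, -8.52994070e-04],
       [ 3.85494748e-01,  9.22709169e-01, -1.26041781e-03],
       [ 3.01182043e-04, -1.49182483e-03, -9.99998842e-01]])
[(np.float64(63.0), 1), (np.float64(172.6), -1)]
3.7333 [ 0.49522983  0.36218568 -0.07809545] [0.63100019 0.03665335 0.11024772]
0.051 [-5.91557775 -1.21085389 10.17564098] [0.63129822 0.03546515 0.05238032] 6.15
```

```bash
python3 - <<'E'
from h import *
f0=np.array([.5,.36,-.08]); z=.051; p=D0+DY*-.052
for s in np.arange(.008,.109,.01):
    q=p+DY*s; robot.line_to([q[0],q[1],z],v=.05)
    f=np.array(robot.read_ft_force())-f0; print(round(s,3),round(z,4),f.round(1),round(robot.read_time(),1))
    if abs(f@DY)>15: break
    if f[2]<8: z-=.0004
    if f[2]>13: z+=.0004
e=np.array(robot.read_eef_pos()); robot.line_to(e+[0,0,.10],v=.2)
im,d=robot.get_image("top"); save(cv2.resize(im[95:225,215:375],None,fx=4.5,fy=4.5),"open.png"); np.savez("top1.npz",im=im,d=d)
E
```

```text
0.008 0.051 [-5.5  0.  11.6] 6.5
0.018 0.051 [-4.4  0.1 11.4] 6.8
0.028 0.051 [-5.3 -0.8 10.7] 7.2
0.038 0.051 [-5.   0.3 10.8] 7.5
0.048 0.051 [-5.4  0.2  9.8] 7.9
0.058 0.051 [-5.4 -0.3 10.1] 8.2
0.068 0.051 [-5.4  0.4 10.5] 8.6
0.078 0.051 [-5.4 -0.1 10.7] 8.9
0.088 0.051 [-4.7 -0.7 11.5] 9.3
0.098 0.051 [-4.8 -0.5 10.8] 9.6
0.108 0.051 [-0.7 -0.6  7.8] 10.0
```

View pics/open.png

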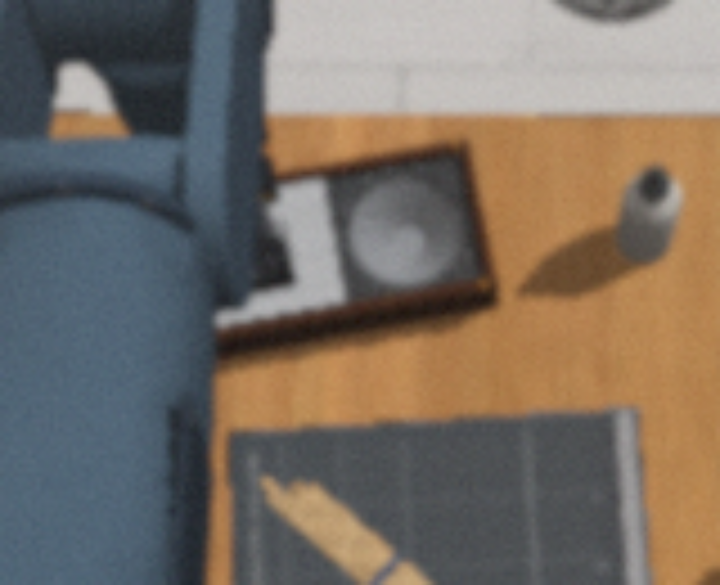

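The dish is uncovered, with its circle at crop (407,232) and the shutter's edge at crop x≈340. I'll measure both.

```bash
python3 - <<'E'
from h import *
z=np.load("top1.npz"); im,d=z["im"],z["d"]; P=pts("top",d); Z=P[:,:,2]
L=(P-D0); X=L@DX; Y=L@DY
m=(abs(X)<.05)&(Y<.02)&(Y>-.1)&(Z<.041)&(Z>.005)
c,r=cv2.minEnclosingCircle(P[m][:,:2].astype(np.float32)); print("dish",m.sum(),c,r,P[m].mean(0),Z[m].min())
q=P[m]; 
from scipy.optimize import least_squares
m=m&(Z>.018)
q=P[m]; f=least_squares(lambda x:(q[:,2]-.044+.042-np.hypot(q[:,0]-x[0],q[:,1]-x[1])),[.631,.035],loss="soft_l1",f_scale=.002); print("cone",f.x,np.median(abs(f.fun)),"pred",D0-.053*DY)
# shutter edge: bright transition along Y at several X
g=im.astype(int).min(2)
for x in(-.035,-.04,-.03):
    f_,cx,cy,o,R=cam("top")
    row=[]
    for y in np.arange(-.03,.03,.002):
        p=R.T@(D0+DX*x+DY*y+[0,0,.052]-o); row.append(int(g[int(round(f_*p[1]/p[2]+cy)),int(round(f_*p[0]/p[2]+cx))]))
    print(x,row)
E
```

```text
dish 462 (0.6294410824775696, 0.04019514098763466) 0.058627303689718246 [0.63641266 0.03641467 0.02883365] 0.01080038068608058
cone [0.63264724 0.03541994] 0.0020245057241640753 pred [0.63124773 0.03460119 0.        ]
-0.035 [136, 125, 111, 111, 78, 78, 73, 69, 69, 66, 66, 67, 80, 80, 122, 162, 162, 173, 173, 177, 173, 177, 175, 175, 175, 177, 177, 176, 176, 172]
-0.04 [82, 81, 81, 78, 75, 75, 69, 69, 70, 66, 66, 64, 64, 85, 128, 128, 164, 169, 179, 181, 181, 174, 179, 179, 178, 178, 175, 175, 175, 176]
-0.03 [141, 141, 131, 117, 117, 100, 100, 83, 70, 70, 65, 65, 72, 101, 101, 138, 150, 170, 175, 175, 174, 174, 175, 177, 177, 174, 174, 173, 174, 174]
```

The shutter edge is at y≈-2 mm in the dock frame, so it is about 100 mm open. The dish is at (0.632, 0.035). Next I'll grasp the clamp.

```bash
python3 - <<'E'
from h import *
a=np.radians(-20.5); c=np.array([.398,.2625,0])
e=np.array(robot.read_eef_pos()); robot.line_to([e[0],e[1],.24],v=.25)
p=c+[0,0,.22]; R=best(p,[np.cos(a),np.sin(a),0])
robot.command_gripper(1.0); robot.move_to(p,R)
robot.line_to(c+[0,0,.091],v=.12)
print(robot.read_ft_force()); robot.command_gripper(0,force=25)
print(robot.read_gripper_width()*88,robot.read_gripper_force(),robot.read_ft_force(),robot.read_eef_pos())
robot.line_to(c+[0,0,.25],v=.15); robot.sleep(.3)
print(robot.read_gripper_width()*88,robot.read_ft_force(),robot.read_time())
for n in("side","top"):
    im,d=robot.get_image(n); np.savez(n+"2.npz",im=im,d=d)
    save(im,n+"2.png")
    P=pts(n,d); b=np.array([c[0],c[1],.1975])
    s=(np.linalg.norm(P-b,axis=-1)<.05)&(P[:,:,2]<.222); q=P[s]; print(n,len(q))
    if len(q)>30:
        from scipy.optimize import least_squares
        r=least_squares(lambda x:np.linalg.norm(q-x,axis=1)-.038,b,loss="soft_l1",f_scale=.002); print(r.x,np.median(abs(r.fun)))
E
```

```text
[(np.float64(49.1), 1), (np.float64(130.9), -1)]
[-0.28204196 -1.06606244  0.12463921]
33.50554478486774 24.997790138586424 [ 0.6467299  -0.8232658  -0.55118134] [0.39804188 0.26248906 0.09099325]
33.57748559904307 [-0.17770689 -0.96558784 -4.90739551] 17.0583
side 250
[0.39680918 0.26323706 0.20016988] 0.001293611371703831
top 209
[0.39942441 0.26218847 0.19759432] 0.0005481872991058429
```

View pics/side2.png

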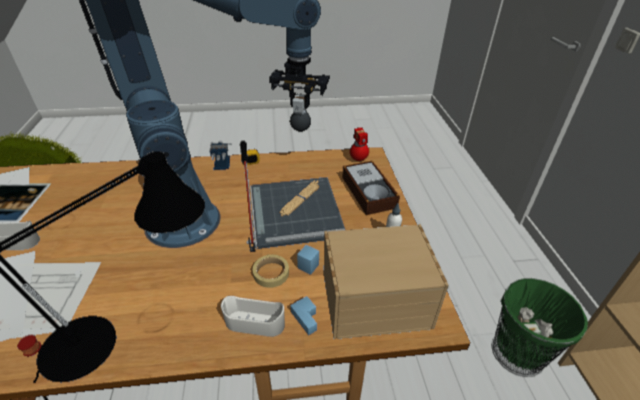

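The side view shows the clamp hanging upright in the gripper at (300,118), and the ball fits to within about 1 mm of the TCP axis. Now I'll place it.

```bash
python3 - <<'E'
from h import *
t=np.array([.6318,.035,0])
p=t+[0,0,.25]; R=best(p,DX); robot.move_to(p,R); robot.sleep(.2); f0=np.array(robot.read_ft_force())
robot.line_to(t+[0,0,.135],v=.15); robot.line_to(t+[0,0,.115],v=.04); print((robot.read_ft_force()-f0).round(1))
z=.115; x,y=t[:2]
while z>.103:
    z-=.001; robot.line_to([x,y,z],v=.02); f=np.array(robot.read_ft_force())-f0
    print(round(z,4),f.round(1),np.round(robot.read_eef_pos(),4))
    if f[2]>5: break
print(robot.read_time())
for n in("side","top"):
    im,d=robot.get_image(n); P=pts(n,d); b=np.array([x,y,.055])
    q=P[(np.linalg.norm(P-b,axis=-1)<.044)&(P[:,:,2]>.056)&(P[:,:,2]<.085)]; print(n,len(q))
    if len(q)>20:
        from scipy.optimize import least_squares
        r=least_squares(lambda v:np.linalg.norm(q-v,axis=1)-.038,b,loss="soft_l1",f_scale=.002); print(r.x,np.median(abs(r.fun)))
E
```

```text
[(np.float64(58.9), 1), (np.float64(121.1), -1)]
[-0.6 -1.4  0.9]
0.114 [-0.2 -0.7  0.4] [0.6319 0.035  0.1141]
0.113 [-0.4 -1.   0.4] [0.6317 0.035  0.113 ]
0.112 [-0.7 -1.8 -0.2] [0.6317 0.035  0.1119]
0.111 [-0.6 -0.9  0. ] [0.6317 0.035  0.1109]
0.11 [-0.1 -1.3  0.5] [0.6317 0.035  0.1099]
0.109 [-0.9 -0.3  0.3] [0.6317 0.035  0.1089]
0.108 [-3.2  0.4  7. ] [0.632  0.035  0.1087]
21.9083
side 210
[0.63123425 0.03609822 0.05798121] 0.0012487726267258609
top 4
```

Contact came about 1.4 mm early with a push in -x, so I'll shift by that amount and then seat the clamp.

```bash
python3 - <<'E'
from h import *
f0=np.array([-.2,-1,-4.6])
robot.line_to([.6305,.035,.110],v=.03); z=.110
while z>.105:
    z-=.0007; robot.line_to([.6305,.035,z],v=.02); f=np.array(robot.read_ft_force())-f0
    print(round(z,4),f.round(1),np.round(robot.read_eef_pos(),4))
    if f[2]>4.5: break
robot.command_gripper(0.55); robot.sleep(.5)
e=np.array(robot.read_eef_pos()); print(robot.read_gripper_force(),robot.read_gripper_width()*88)
robot.line_to(e+[0,0,.15],v=.1)
e=np.array(robot.read_eef_pos()); R=robot.read_ee_rot()
robot.move_to([.40,.15,.3],R); print(robot.read_time())
for n in("side","top"):
    im,d=robot.get_image(n); np.savez(n+"3.npz",im=im,d=d); P=pts(n,d); b=np.array([.6305,.035,.055])
    q=P[(np.linalg.norm(P-b,axis=-1)<.044)&(P[:,:,2]>.056)&(P[:,:,2]<.085)]
    if len(q)>20:
        from scipy.optimize import least_squares
        r=least_squares(lambda v:np.linalg.norm(q-v,axis=1)-.038,b,loss="soft_l1",f_scale=.002); print(n,len(q),r.x,np.median(abs(r.fun)))
    h=P[(np.linalg.norm(P[:,:,:2]-b[:2],axis=-1)<.07)&(P[:,:,2]>.12)]; 
    if len(h): print(" head",len(h),h.mean(0),h.max(0))
    if n=="side": save(cv2.resize(im[100:240,270:450],None,fx=4,fy=4),"fin_side.png")
    else: save(cv2.resize(im[95:225,215:375],None,fx=4.5,fy=4.5),"fin_top.png")
E
```

```text
0.1093 [ 0.  -0.1  0.7] [0.6303 0.035  0.1088]
0.1086 [0.3 0.5 0.3] [0.6304 0.035  0.1085]
0.1079 [0.2 1.2 1.1] [0.6305 0.035  0.1079]
0.1072 [-1.7  1.3  5.9] [0.6306 0.0351 0.1077]
0.0 48.68569469574779
26.8417
side 220 [0.6293108  0.03666855 0.05707109] 0.0012286537145591546
 head 221 [0.62606969 0.02775008 0.13818727] [0.65100324 0.06686209 0.14934995]
top 182 [0.6326881  0.03493585 0.05502333] 0.000821655070852443
 head 273 [0.62778175 0.03745573 0.13901185] [0.65308478 0.08107721 0.1488053 ]
```

View pics/fin_side.png

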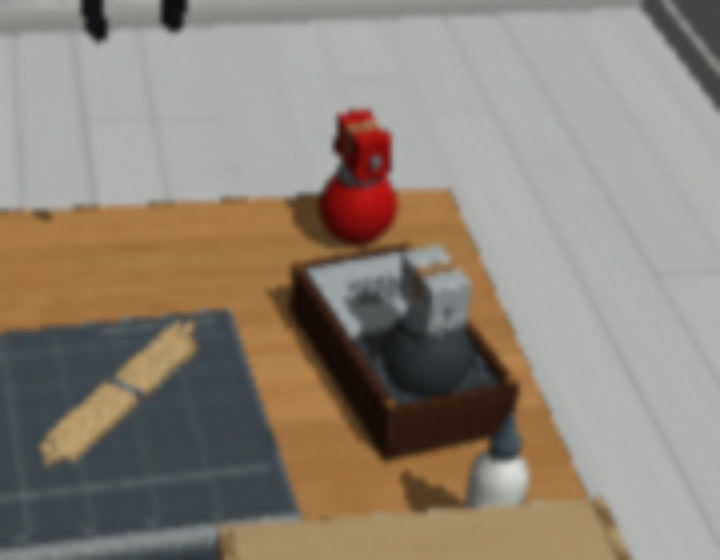

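View pics/fin_top.png

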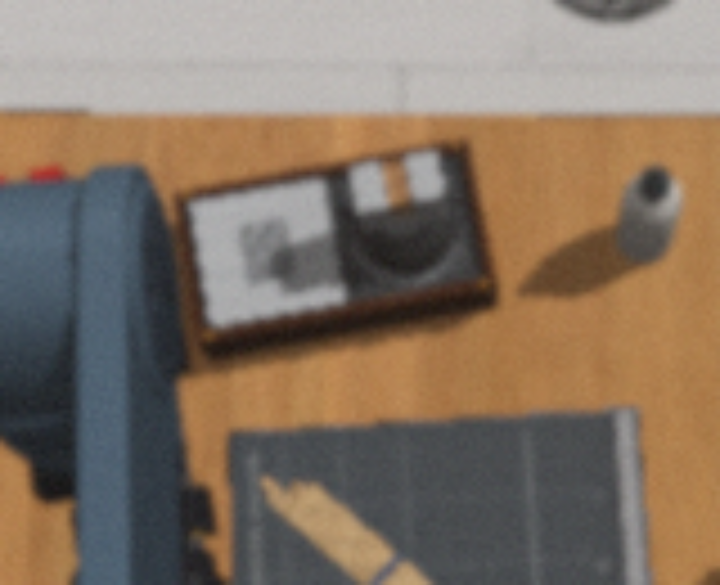

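Both views show the clamp standing in the dish, released, with the shutter fully open. One numeric check on tilt, using the same estimator as at the start.

```bash
python3 - <<'E'
from h import *
for k,b,dz in(("0",[.398,.2625],0),("3",[.631,.035],.0163)):
  for n in("top","side"):
    P=pts(n,np.load(n+k+".npz")["d"]); 
    q=P[(np.linalg.norm(P[:,:,:2]-b,axis=-1)<.055)&(P[:,:,2]>.121+dz)&(P[:,:,2]<.14+dz)]
    A=np.c_[q[:,:2]-q[:,:2].mean(0),np.ones(len(q))]
    print(k,n,cv2.minAreaRect(np.float32(q[:,:2])),np.linalg.lstsq(A,q[:,2],rcond=None)[0].round(3))
E
```

```text
0 top ((0.39926770329475403, 0.2611696124076843), (0.06080103665590286, 0.0337582565844059), 69.22801971435547) [ 0.014 -0.002  0.126]
0 side ((0.3957749307155609, 0.2592078447341919), (0.06331206113100052, 0.03496018424630165), 68.95869445800781) [-0.025  0.024  0.128]
3 top ((0.6308138370513916, 0.03628759831190109), (0.034657787531614304, 0.05940898507833481), 11.893040657043457) [ 0.005 -0.012  0.142]
3 side ((0.6275132894515991, 0.035645440220832825), (0.03576555475592613, 0.06274005770683289), 14.4596529006958) [0.043 0.023 0.143]
```

The tilt is under about 0.03 rad and the head top is at 0.142 m, as expected for a seated clamp.

```bash
python3 -c "
from workcell import robot
print(robot.sign_off())"
```

```text
the job is handed in; nothing more can be done
None
```

I handed the job in at about 27 s of the 61 s: the shutter is open about 100 mm, and the clamp was lowered into the dish and released, seated at the right height and centred to within about 2 mm, with tilt under about 0.05 rad. I never measured the other items directly for movement, but the arm made no unexpected contact; the verdict isn't shown.

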